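Lay the nest box on its back against the fence

TASK

The finished nest box stands on the bench in front of the cork-faced bench board. Push it up square against the board's near edge with its base still flat on the bench, and then push high on its front so that it tips over that edge onto its back on the cork, front with the hole upwards. Then slide it along the board and press it squarely and firmly against the fence's orange pad (about 10 N, for half a second), its whole width on the board, and let go; the joints are weak, so never push on the box with more than 25 N, and leave the tin, the jar and the offcut where they are.

Things in the scene. Friction and masses are not known exactly. Their poses are not given: they have to be found in the camera images.
- nestbox_center (a point): Centre of a closed wooden nest box, 104 deep (x) x 124 wide (y) x 160 mm tall (z), 0.55-0.95 kg, too thick to grip. Front (-x face) yellow with a black hole, top green; x points out of its back, z out of its top. Starts 15-80 mm short of the board's edge, back to it, turned up to 0.25 rad. Friction 0.5-0.7: pushed low (30 mm) it slides; at the edge, pushed high (135 mm), it tips with 2-5 N. Follow its front up in an arc: a level push jams.
- board: The bench board, fixed to the bench: 260 mm long (x) by 220 mm wide (y), 16 mm thick, brown with a cork face. Origin at bench level in the middle of its near edge; x points over the board to the fence, y along the near edge. The near edge, 16 mm high, is the stop for the nest box's base.
- fence: Dark wooden fence bar fixed across the board: 220 mm wide (y), 35 thick, 50 high above the cork; axes as the board. Origin at cork level (16 mm above the bench), middle of the face towards the near edge, 210 mm from that edge. In front of that face stands a stiff orange pad, 160 wide, 38 tall, screwed out by 3 to 13 mm (not measured, differs each time: feel for it). The box's top rests on it.
- oil_tin_center (a point): Bystander: red tin, 66 mm across, 110 mm tall, on the bench beside the far half of the board; point at half height.
- screw_jar_center (a point): Bystander: glass jar, 60 mm across, 80 mm tall, on the bench beside the near end of the board; point at half height.
- offcut_center (a point): Bystander: wooden offcut 90 x 60 x 35 mm, on the bench beyond the fence; point at half height.

How it is judged (in metres and radians):
On the way, in this order (a step that is already met when the one before it is completed fails the run):
1. the nest box, still upright (within 3 degrees), is pressed square (within 4 degrees) against the board's near edge (contact force between nestbox and board above 1.5 N and angle between nestbox_center's own z axis and vertical below 0.05 rad and angle between the y axis of nestbox_center and the y axis of board, either way round below 0.07 rad and x of nestbox_center in the frame of board below -0.045 m), for 0.15 s.
2. it lies on its back on the cork, hole upwards, at rest (angle between nestbox_center's own x axis and vertical above 3.05 rad and linear speed of nestbox below 0.05 m/s and z of nestbox_center in the frame of board below 0.075 m), for 0.2 s.
3. it is pressed against the fence's pad with at least 6 N for 0.3 s (contact force between nestbox and fence above 6 N and angle between nestbox_center's own x axis and vertical above 3.05 rad and angle between the y axis of nestbox_center and the y axis of board, either way round below 0.07 rad), for 0.3 s.
At the end, for the whole second after the job is handed in: The nest box lies flat on its back on the cork (within 5 degrees), hole upwards, square to the board (within 4 degrees), its top at the pad (within 16.5 mm of the fence bar's face, the pad standing out up to 13 mm), its middle within 45 mm of the board's centre line, at rest and released (angle between nestbox_center's own x axis and vertical above 3.05 rad and angle between the y axis of nestbox_center and the y axis of board, either way round below 0.07 rad and z of nestbox_center in the frame of board below 0.075 m and x of nestbox_center in the frame of fence above -0.0965 m and y of nestbox_center in the frame of board between -0.045 and 0.045 m and linear speed of nestbox below 0.02 m/s); the robot touches nothing.
It fails at once if the nest box is pushed with more than 25 N (contact force between any of the fingers, the arm and nestbox above 25 N).
It fails at once if the tin, the jar or the offcut is moved by more than 15 mm (distance of any of oil_tin_center, screw_jar_center, offcut_center from where it was at the start of the episode above 0.015 m).
It also fails if it takes over 72 s, if anything falls off the work surface, if the arm or the gripper's body presses on something with over 40 N, if the wrist force passes 120 N, or if a joint passes its speed limit or range.

ROBOT

A 6-joint arm with a two-finger parallel gripper is mounted at the origin on the work surface. World frame = base frame: x ahead of the robot, y to its left, z up, the work surface at z = 0. Lengths are in mm, angles in degrees, forces in N, time in s.
With the tool pointing down it reaches from about 300 to 875 mm from the base axis. Payload 6.4 kg.
Tool frame: the origin (TCP) lies on the centre line of the jaws, within the pads' length; the fingertips stand 11 mm ahead of it and the grasp point (between the pads) lies 8 mm behind it; z points along the fingers, y is the line along which they close (so a half turn about z gives the same grasp; the last joint's range is limited). The gripper opens to 88 mm and grips with 3 to 60 N. Pads are 18 mm wide; open, the fingers measure 123 mm over their backs; the gripper's body (75 mm by 187 mm) begins 45 mm behind the grasp point.
Start: joints at [59.8, 10.359, 92.074, -0, 77.567, -11.82], TCP at [181.301, 545.684, 249.714] pointing down, gripper open.
Joint ranges: [-171.53, 171.53], [-51.25, 118.39], [17.06, 147.69], [-65.23, 245.23], [0, 150.52], [-178.68, 178.68]. Speed limits (degrees/s): [147.25, 147.25, 172.46, 180, 180, 180].

INTERFACE

Orientations are given as [roll, pitch, yaw] about the fixed x, y, z axes, in that order (R = Rz(yaw) Ry(pitch) Rx(roll)).
In Python, from rig import * gives the robot as it stands.
- The arm moves only by the tool step_arm, never from a script. Its argument "increments" is a list of rows, each a list of 4 numbers: the shift along the tool's x, y, z as a fraction of full scale, then the turn about the tool's z as a fraction of full scale. A call has 1 to 5 rows; each row is the pose to reach, as a shift and turn from the pose commanded when the call began, along the tool's axes at that moment; what a row does not reach only later rows make up. Full scale, the value 1, is 0.1 m for a shift and 30 degrees for a turn. A row lasts 1/8 s, in which the tool goes at most 62.5 mm and 10.7 degrees, less where a joint would pass 70% of its speed; a pose out of reach is approached as far as the arm can. A call with a number of a shift or a turn outside -1 to 1 is refused whole. A call with a gripper value outside its range is refused whole. "jaw" is the closure, from -1 (fully open) to 1 (shut), set as the call begins (left out, the last holds). The fingers move at their own pace and stop on an object; the grip force is fixed at half the most. Time passes only in rows, so rows that repeat a pose let the fingers close. It gives the time, the measured TCP pose, the force, the opening and the grip force at its end, in the units of the state.
- sense(): the state, without advancing time (a new reading comes with each control period).
- grab_frame(name): name is "scene" or "top" or "wrist"; returns (picture, depth): 480x640x3 uint8, red, green, blue; 480x640 float32, mm along the optical axis (not along the pixel's ray), 0 where there is no reading.
- camera_info(name): a dict with "fx", "fy", "cx", "cy" (pixels), "rvec" (rotation vector, rad) and "tvec" (3), from world to camera coordinates, as OpenCV has them; the wrist camera has in their place "T_tool_cam" (4x4, takes a point from camera to tool coordinates, whose origin is the TCP and whose axes are the flange's). Camera axes: x right, y down, z forward; pixel columns grow to the right and rows downward; lengths in mm; the calibration is good to about 2 mm. The wrist camera is an equidistant fisheye: a pixel r from the principal point sees the ray r / f radians off the axis. A picture is of the moment at which its call begins: read the wrist's pose just before it. camera_info takes no time and is no camera call.
- hand_in(): hands the job in; it is judged then, once.
The state is a dict: "clock": time; "qpos": joint angles; "dq": joint speeds; "effort": joint torques, N m; "ee_pos": TCP position; "tcp_rot": TCP orientation; "ft_force": force on the tool from outside, world axes, zero at the start; "wrist_torque": the same for the moment, N m; "grip_width": opening from 0.0 (shut) to 1.0 (fully open); "grip_force": force on a finger pad.
Only numpy, scipy, OpenCV 4.12 (cv2) and the standard library are available. Lean on these libraries where they do the work, as an engineer would, in place of code of your own. Each camera call takes 0.05 s, during which the arm holds its last target. There are 200 camera calls.

## Working session

There is one attempt and no reset: what is moved stays moved. The work goes in short steps, Python scripts to look and compute and a tool call to move; the robot and the scene stay as the last step left them, time stands still between calls to the robot, and variables do not carry over. Pictures are saved under pics/ and viewed, at most 10 in all, crops included, and the job is handed in when it is done.

Besides the shell and the picture viewer there is one more tool, called after "Request:" as name(argument=value, ...) on one line, values as JSON. step_arm: Moves the arm, as the interface text tells. Its arguments: {"type":"object","properties":{"increments":{"type":"array","items":{"type":"array","items":{"type":"number","minimum":-1,"maximum":1}}},"jaw":{"type":"number"}},"required":["increments"]}

```bash
mkdir -p pics; python3 - <<'E'
from rig import *
import cv2,numpy as np
s=sense();print({k:np.round(v,3).tolist() for k,v in s.items()})
for n in("scene","top"):
    p,d=grab_frame(n);np.savez(f"{n}0.npz",p=p,d=d);cv2.imwrite(f"pics/{n}0.png",p[:,:,::-1]);print(n,camera_info(n))
E
```

```text
{'clock': 0.0, 'qpos': [59.801, 10.4, 92.132, 0.0, 77.566, -11.82], 'dq': [0.086, -0.015, 0.054, 0.009, 0.005, -0.005], 'effort': [-0.001, -43.388, -34.184, 0.07, 0.039, -0.0], 'ee_pos': [181.013, 545.226, 248.834], 'tcp_rot': [-179.905, -0.02, 161.621], 'ft_force': [0.593, 1.031, -0.709], 'wrist_torque': [-0.019, 0.042, -0.067], 'grip_force': 0.0, 'grip_width': 0.998}
scene {'fx': 468.4520768539886, 'fy': 468.4520768539886, 'cx': 316.13016879122523, 'cy': 240.6231306620745, 'rvec': array([ 0.64593134,  2.48603082, -1.39198532]), 'tvec': array([ 522.34842581, -137.40527725, 1123.91617375])}
top {'fx': 601.2195523241552, 'fy': 601.2195523241552, 'cx': 314.6855324333079, 'cy': 240.11532392869574, 'rvec': array([ 2.16406301, -2.18407287,  0.10736049]), 'tvec': array([  88.70265729,  648.33639612, 1202.52038117])}
```

View pics/scene0.png

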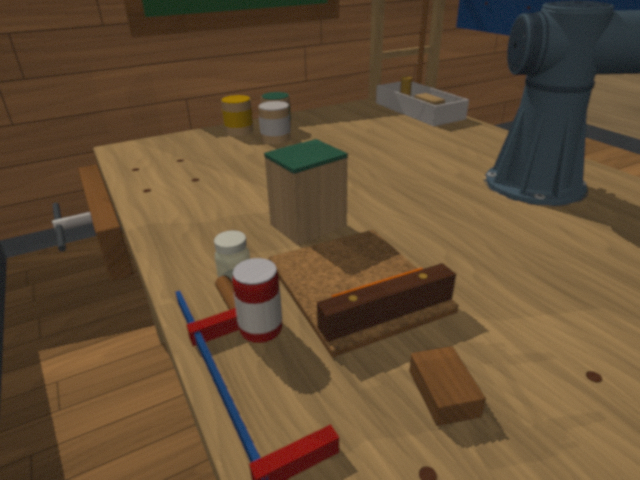

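View pics/top0.png

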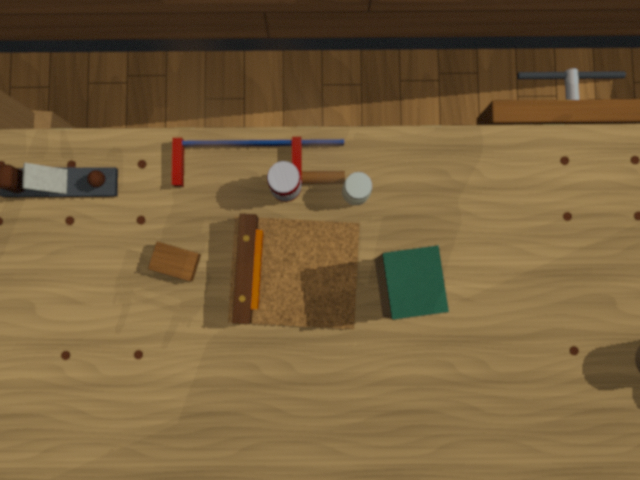

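The top view shows the green box top at about (414,282), the cork from column 255 to 358 with the orange pad at (257,269), the tin at (285,178), the jar at (358,187) and the offcut at (175,261). Next I turn these pixels into world positions.

```bash
cat > h.py <<'E'
import numpy as np,cv2
from rig import *
def cam(n):
    c=camera_info(n);K=np.array([[c['fx'],0,c['cx']],[0,c['fy'],c['cy']],[0,0,1]]);R=cv2.Rodrigues(np.array(c['rvec']))[0]
    return K,R,np.array(c['tvec'])
def onplane(n,uv,z):
    K,R,t=cam(n);uv=np.atleast_2d(uv).astype(float)
    r=(R.T@np.linalg.inv(K)@np.c_[uv,np.ones(len(uv))].T).T;o=-R.T@t
    return o+r*((z-o[2])/r[:,2])[:,None]
def cloud(n,d):
    K,R,t=cam(n);v,u=np.mgrid[:480,:640]
    P=np.stack([(u-K[0,2])/K[0,0]*d,(v-K[1,2])/K[1,1]*d,d],-1)
    return (P-t)@R
def proj(n,P):
    K,R,t=cam(n);return cv2.projectPoints(np.array(P,float),cv2.Rodrigues(R)[0],t,K,None)[0][:,0]
E
python3 - <<'E'
from h import *
np.set_printoptions(precision=1,suppress=True)
for n in("top","scene"):
    f=np.load(n+"0.npz");p,d=f['p'],f['d'];W=cloud(n,d);h=cv2.cvtColor(p,cv2.COLOR_RGB2HSV)
    print(n,"cam at",-cam(n)[1].T@cam(n)[2])
    g=((h[...,0]>65)&(h[...,0]<95)&(h[...,1]>100)&(d>0)).astype(np.uint8)
    k,l,st,c=cv2.connectedComponentsWithStats(g)
    roi=1+np.argmax([st[i,4] if c[i][1]>135 else 0 for i in range(1,k)])
    m=l==roi;q=W[m];z=np.median(q[:,2]);q=q[abs(q[:,2]-z)<10]
    print("green",len(q),z,cv2.minAreaRect(q[:,:2].astype(np.float32)))
    o=(h[...,0]>8)&(h[...,0]<18)&(h[...,1]>230)&(h[...,2]>150)&(d>0)
    q=W[o];print("orange",len(q),np.median(q,0) if len(q) else 0, cv2.minAreaRect(q[:,:2].astype(np.float32)) if len(q) else 0)
    if n=="top":
        for nm,uv in dict(tin=(284,173),jar=(358,184),off=(175,261),cork=(310,270),fence=(246,275),bench=(400,400)).items(): print(nm,W[uv[1],uv[0]])
        # board: cork-level cluster
        m=(W[...,2]>9)&(W[...,2]<24);m[:210]=0;m[335:]=0;m[:,:225]=0;m[:,365:]=0
        m=cv2.morphologyEx(m.astype(np.uint8),cv2.MORPH_OPEN,np.ones((5,5)))
        v,u=np.nonzero(m);q=W[v,u];print("board",len(q),np.median(q[:,2]),cv2.minAreaRect(q[:,:2].astype(np.float32)),cv2.boxPoints(cv2.minAreaRect(np.c_[u,v].astype(np.float32))))
        np.set_printoptions(precision=1,suppress=True)
E
python3 - <<'E'
import cv2
p=cv2.imread('pics/top0.png')[195:345,215:465];cv2.imwrite('pics/top0c.png',cv2.resize(p,(800,480),interpolation=cv2.INTER_CUBIC))
E
```

```text
top cam at [ 531.7   87.3 1258.5]
green 3570 160.56896585125128 ((558.6594848632812, -98.2354965209961), (118.34658813476562, 101.32196044921875), 7.100970268249512)
orange 370 [591.7 200.3  57.7] ((590.3694458007812, 199.4488983154297), (10.363202095031738, 156.03997802734375), 86.3319320678711)
tin [772.5 141.2 111.9]
jar [755.8  -4.3  79.4]
off [608.7 368.1  32.8]
cork [588.7  92.9  13.1]
fence [577.4 219.2  69.6]
bench [321.2 -89.2   1.2]
board 10238 15.961615798444619 ((583.0660400390625, 102.07222747802734), (210.40261840820312, 220.12135314941406), 86.26944732666016) [[251.2 323.6]
 [257.2 217.2]
 [359.6 222.9]
 [353.7 329.3]]
scene cam at [938.8 660.1 487.6]
green 1266 159.99283358261232 ((563.5525512695312, -93.29596710205078), (118.4564437866211, 100.30186462402344), 8.547256469726562)
orange 3 [543.7 200.2  57.5] ((555.4552612304688, 199.23776245117188), (0.3849235475063324, 33.92976379394531), 84.57355499267578)
```

View pics/top0c.png

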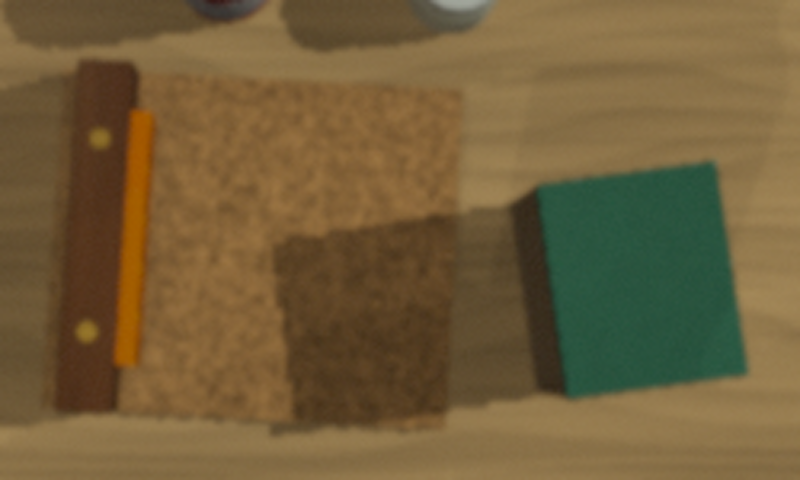

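The box reads 160 mm tall, as it should. It stands 31 mm or more short of the edge and is turned about 11° relative to the board. I'm bringing the tool round behind it, square to the board at yaw 86.3.

Request:
step_arm(increments=[[-0.33,-0.33,0,0.33],[-0.66,-0.66,0,0.66],[-1,-1,0,1]], jaw=-1)

```text
clock: 0.48
ee_pos: [244.8, 417.9, 249.3]
tcp_rot: [-180.0, 0.0, 131.3]
ft_force: [0.2, 0.3, 0.9]
grip_width: 1.0
grip_force: 0.0
```

Request:
step_arm(increments=[[-0.33,-0.09,0,0.33],[-0.66,-0.18,0,0.66],[-1,-0.28,0,1]])

```text
clock: 0.85
ee_pos: [290.3, 324.7, 249.5]
tcp_rot: [-180.0, 0.0, 101.3]
ft_force: [0.0, 0.6, -0.6]
grip_width: 0.999
grip_force: 0.0
```

Request:
step_arm(increments=[[-0.5,0.12,0,0.25],[-1,0.25,0,0.51]])

```text
clock: 1.1
ee_pos: [334.9, 231.7, 249.5]
tcp_rot: [-180.0, 0.0, 86.1]
ft_force: [0.7, -0.0, 0.5]
grip_width: 0.998
grip_force: 0.0
```

Request:
step_arm(increments=[[-0.5,0.28,0,0],[-1,0.57,0,0]])

```text
clock: 1.35
ee_pos: [385.5, 127.9, 249.7]
tcp_rot: [180.0, -0.0, 86.3]
ft_force: [1.5, 0.6, 0.3]
grip_width: 1.002
grip_force: 0.0
```

Request:
step_arm(increments=[[-0.5,0.28,0,0],[-1,0.57,0,0]])

```text
clock: 1.6
ee_pos: [436.0, 24.2, 249.6]
tcp_rot: [180.0, -0.0, 86.3]
ft_force: [0.8, 0.1, -0.4]
grip_width: 1.0
grip_force: 0.0
```

Request:
step_arm(increments=[[-0.5,0.28,0,0],[-1,0.57,0,0]])

```text
clock: 1.85
ee_pos: [486.5, -79.2, 249.5]
tcp_rot: [-180.0, -0.0, 86.3]
ft_force: [0.7, -0.0, 0.8]
grip_width: 0.999
grip_force: 0.0
```

Request:
step_arm(increments=[[-0.5,0.28,0,0],[-1,0.57,0,0]])

```text
clock: 2.1
ee_pos: [537.0, -182.6, 249.3]
tcp_rot: [-180.0, -0.0, 86.3]
ft_force: [0.1, 0.9, 0.1]
grip_width: 0.997
grip_force: 0.0
```

Request:
step_arm(increments=[[-0.25,0.1,0,0],[-0.51,0.21,0,0],[-0.51,0.21,0,0]])

```text
clock: 2.48
ee_pos: [554.2, -234.6, 248.9]
tcp_rot: [-179.9, -0.0, 86.2]
ft_force: [0.1, 0.9, 0.1]
grip_width: 0.996
grip_force: 0.0
```

```bash
python3 - <<'E'
from h import *
for n in("scene","top"):
    p,d=grab_frame(n);np.savez(f"{n}1.npz",p=p,d=d)
    if n=="scene": cv2.imwrite(f"pics/{n}1.png",p[:,:,::-1])
    W=cloud(n,d); s=sense()
    m=(d>0)&(W[...,2]>200)&(W[...,1]>-420)&(W[...,1]<-80)&(W[...,0]>350)&(W[...,0]<750)
    q=W[m]; e=s['ee_pos'];R=cv2.Rodrigues(np.array([0,0,0.]))[0]
    u=np.array([.0645,.998]);v=np.array([.998,-.0645]);a=(q[:,:2]-e[:2])@u;b=(q[:,:2]-e[:2])@v;h=q[:,2]-e[2]
    print(n,e)
    for lo in range(-20,300,20):
        k=(h>lo)&(h<=lo+20)
        if k.sum()>20: print(lo,k.sum(),"x",np.percentile(a[k],[1,99]).round(),"y",np.percentile(b[k],[1,99]).round())
E
```

```text
scene [ 553.93110858 -233.24881106  248.93999702]
-20 100 x [-9. 11.] y [-58.  58.]
0 203 x [-9. 13.] y [-59.  60.]
20 217 x [-11.  12.] y [-61.  61.]
40 257 x [-28.  35.] y [-84.  86.]
60 1061 x [-30.  36.] y [-84.  91.]
80 1143 x [-30.  35.] y [-91.  93.]
100 408 x [-18.  25.] y [-40.  17.]
120 408 x [-22.  36.] y [-41.  17.]
140 477 x [-9. 38.] y [-37.  37.]
160 96 x [-3. 31.] y [-24.  31.]
top [ 553.86643134 -232.46750704  249.07713014]
40 23 x [-17.  34.] y [49. 83.]
60 602 x [-33.  34.] y [-61.  82.]
80 1467 x [-33.  33.] y [-94.  91.]
140 112 x [-30.  37.] y [-42.  29.]
160 32 x [ 2. 38.] y [-41.  25.]
180 22 x [-9. 29.] y [-41.   4.]
240 79 x [-1. 27.] y [-42. -27.]
260 386 x [-19.  99.] y [-104.   51.]
280 1161 x [-16. 130.] y [-127.   61.]
```

View pics/scene1.png

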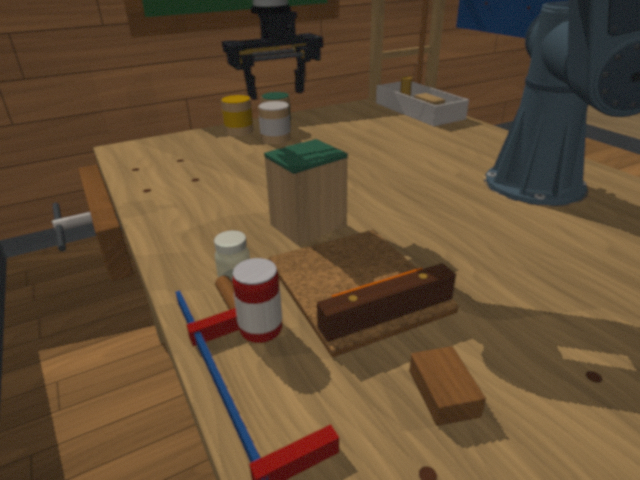

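The gripper body spans 53–98 mm above the TCP. It is ±37 mm thick and 187 mm wide, and it's flat, so it can push low on the box and square it. Lowering.

Request:
step_arm(increments=[[0,0,0.5,0],[0,0,1,0]])

```text
clock: 2.82
ee_pos: [554.6, -231.9, 149.6]
tcp_rot: [179.9, 0.0, 86.4]
ft_force: [-0.2, -0.5, -0.7]
grip_width: 0.999
grip_force: 0.0
```

Request:
step_arm(increments=[[0,0,0.5,0],[0,0,1,0]])

```text
clock: 3.08
ee_pos: [554.2, -231.6, 48.7]
tcp_rot: [180.0, 0.0, 86.4]
ft_force: [-0.3, -0.7, 0.7]
grip_width: 1.0
grip_force: 0.0
```

Request:
step_arm(increments=[[0,0,0.2,0],[0,0,0.33,0],[0.15,0,0.33,0],[0.25,0,0.33,0],[0.25,0,0.33,0]])

```text
clock: 3.7
ee_pos: [556.8, -207.3, 18.1]
tcp_rot: [179.9, 0.1, 86.4]
ft_force: [0.3, -0.4, 0.3]
grip_width: 1.001
grip_force: 0.0
```

Request:
step_arm(increments=[[0.04,0,0,0],[0.08,0,0,0],[0.12,0,0,0],[0.16,0,0,0],[0.2,0,0,0]])

```text
clock: 4.32
ee_pos: [557.0, -188.5, 16.7]
tcp_rot: [-180.0, 0.0, 86.3]
ft_force: [-1.7, -4.0, 1.3]
grip_width: 1.002
grip_force: 2.0
```

Request:
step_arm(increments=[[0.03,0,0,0],[0.06,0,0,0],[0.09,0,0,0],[0.12,0,0,0],[0.15,0,0,0]])

```text
clock: 4.95
ee_pos: [558.2, -173.0, 16.7]
tcp_rot: [-180.0, 0.0, 86.3]
ft_force: [-2.7, -4.0, 2.2]
grip_width: 1.002
grip_force: 2.0
```

```bash
cat >> h.py <<'E'
def green(n,d,p):
    W=cloud(n,d);h=cv2.cvtColor(p,cv2.COLOR_RGB2HSV)
    g=((h[...,0]>65)&(h[...,0]<95)&(h[...,1]>100)&(d>0)&(W[...,2]>135)&(W[...,2]<185)&(W[...,0]>400)&(W[...,0]<750)&(W[...,1]>-250)&(W[...,1]<100))
    q=W[g];z=np.median(q[:,2]);return len(q),z,np.ptp(np.percentile(q[:,2],[3,97])),cv2.minAreaRect(q[:,:2].astype(np.float32))
E
python3 - <<'E'
from h import *
print(sense()['ee_pos'],sense()['ft_force'])
p,d=grab_frame('scene');print(green('scene',d,p))
cv2.imwrite('pics/scene2.png',p[60:330,150:510,::-1].repeat(2,0).repeat(2,1))
E
```

```text
[ 558.18889928 -173.01804038   16.74784305] [-2.74724051 -3.98145296  2.21601937]
(1271, np.float64(159.99147712715555), np.float64(5.244183300908134), ((571.1868896484375, -92.5600814819336), (118.0762939453125, 128.97386169433594), 0.4792053997516632))
```

View pics/scene2.png

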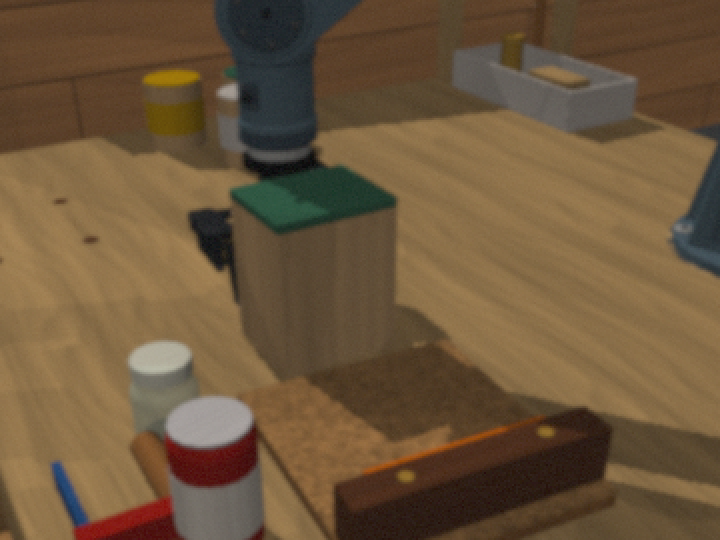

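The box looks upright, is sliding at about 4 N, and is being squared by the body. Continuing.

Request:
step_arm(increments=[[0.03,0,0,0],[0.06,0,0,0],[0.09,0,0,0],[0.12,0,0,0],[0.15,0,0,0]])

```text
clock: 5.62
ee_pos: [559.9, -158.7, 17.5]
tcp_rot: [179.9, 0.0, 86.3]
ft_force: [-3.2, -6.6, 4.7]
grip_width: 0.997
grip_force: 0.7
```

```bash
python3 - <<'E'
from h import *
print(sense()['ee_pos'],sense()['ft_force'])
p,d=grab_frame('scene');W=cloud('scene',d)
m=(W[...,2]>20)&(W[...,2]<150)&(d>0)&(W[...,0]>480)&(W[...,0]<640)&(W[...,1]>-120)&(W[...,1]<60)
q=W[m];
# plane fit of the back face
from numpy.linalg import svd
for it in range(5):
    c=q.mean(0);n=svd(q-c,full_matrices=False)[2][2]; r=abs((q-c)@n);q=q[r<max(3,2*r.std())]
n*=np.sign(n[1]);print(len(q),c,n,"yaw",np.degrees(np.arctan2(n[1],n[0])),"tilt",np.degrees(np.arcsin(n[2])))
print("back face xb",((c[:2]-[576.2,-2.8])@[.0645,.998]), "x range",np.percentile(q[:,0],[2,98]))
E
```

```text
[ 559.90688269 -158.65117028   17.47438763] [-3.18722602 -6.57051941  4.68736243]
3477 [572.55293765 -20.86338478  87.56024184] [ 0.05537205  0.9984506  -0.00550689] yaw 86.82574334971031 tilt -0.31552338388800144
back face xb -18.262493536327604 x range [514.55402326 627.95565139]
```

Request:
step_arm(increments=[[0.025,0,0,0],[0.05,0,0,0],[0.075,0,0,0],[0.1,0,0,0],[0.12,0,0,0]])

```text
clock: 6.3
ee_pos: [561.4, -147.1, 17.9]
tcp_rot: [179.8, 0.1, 86.3]
ft_force: [-0.1, -6.7, 4.0]
grip_width: 1.0
grip_force: 1.4
```

Request:
step_arm(increments=[[0.01,0,0,0],[0.02,0,0,0],[0.02,0,0,0]])

```text
clock: 6.68
ee_pos: [561.6, -145.1, 17.9]
tcp_rot: [179.8, 0.1, 86.3]
ft_force: [0.1, -5.1, 4.7]
grip_width: 1.001
grip_force: 1.0
```

Request:
step_arm(increments=[[0.01,0,0,0],[0.02,0,0,0]])

```text
clock: 6.92
ee_pos: [561.7, -143.2, 17.9]
tcp_rot: [179.8, 0.1, 86.2]
ft_force: [-0.7, -6.7, 4.2]
grip_width: 0.996
grip_force: 1.5
```

Request:
step_arm(increments=[[0.01,0,0,0],[0.01,0,0,0]])

```text
clock: 7.18
ee_pos: [561.8, -142.1, 17.9]
tcp_rot: [179.8, 0.1, 86.3]
ft_force: [0.2, -6.4, 4.6]
grip_width: 0.997
grip_force: 1.1
```

```bash
cat >> h.py <<'E'
def back():
    print(sense()['ee_pos'],sense()['ft_force'])
    p,d=grab_frame('scene');W=cloud('scene',d)
    m=(W[...,2]>25)&(W[...,2]<150)&(d>0)&(W[...,0]>480)&(W[...,0]<640)&(W[...,1]>-120)&(W[...,1]<60)
    q=W[m]
    for it in range(5):
        c=q.mean(0);n=np.linalg.svd(q-c,full_matrices=False)[2][2]; r=abs((q-c)@n);q=q[r<max(3,2*r.std())]
    n*=np.sign(n[1]);print(len(q),c,"yaw",np.degrees(np.arctan2(n[1],n[0])),"tilt",np.degrees(np.arcsin(n[2])))
    print("back face xb",((c[:2]-[576.2,-2.8])@[.0645,.998]), "x range",np.percentile(q[:,0],[2,98]))
    return p,d
E
python3 -c "
from h import *
back()"
```

```text
[ 561.76198389 -142.09167319   17.86656678] [ 0.22378345 -6.36288941  4.63658282]
3190 [570.77363781  -4.65943109  90.13363465] yaw 86.06611440399678 tilt -0.5313846218764452
back face xb -2.2057125871674157 x range [517.48918106 622.98571763]
```

Request:
step_arm(increments=[[0.01,0,0,0],[0.02,0,0,0]])

```text
clock: 7.48
ee_pos: [561.9, -140.2, 17.9]
tcp_rot: [179.8, 0.1, 86.2]
ft_force: [-0.5, -6.7, 3.9]
grip_width: 1.003
grip_force: 1.5
```

Request:
step_arm(increments=[[0.01,0,0,0],[0.01,0,0,0]])

```text
clock: 7.72
ee_pos: [562.0, -139.2, 17.9]
tcp_rot: [179.8, 0.1, 86.3]
ft_force: [-0.6, -6.4, 3.8]
grip_width: 1.002
grip_force: 1.3
```

```bash
python3 -c "
from h import *
back()"
```

```text
[ 561.96138793 -139.17943165   17.90166231] [-0.57940054 -6.36963652  3.76231868]
3239 [571.05181624  -1.74762962  89.74335998] yaw 86.17565173956918 tilt -0.4697696719391023
back face xb 0.7182077819660071 x range [517.48567733 623.39226947]
```

Request:
step_arm(increments=[[0.01,0,0,0],[0.01,0,0,0]])

```text
clock: 8.02
ee_pos: [562.0, -139.0, 18.1]
tcp_rot: [179.8, 0.1, 86.3]
ft_force: [-1.7, -10.5, 5.9]
grip_width: 1.006
grip_force: 3.6
```

Request:
step_arm(increments=[[0.01,0,0,0],[0.01,0,0,0]])

```text
clock: 8.28
ee_pos: [562.1, -139.0, 18.3]
tcp_rot: [179.8, 0.2, 86.2]
ft_force: [-2.6, -13.8, 5.8]
grip_width: 1.001
grip_force: 6.2
```

Request:
step_arm(increments=[[0.01,0,0,0],[0.01,0,0,0]])

```text
clock: 8.52
ee_pos: [562.1, -138.9, 18.6]
tcp_rot: [179.8, 0.3, 86.2]
ft_force: [-3.9, -17.6, 7.3]
grip_width: 1.001
grip_force: 9.0
```

```bash
python3 -c "
from h import *
back()"
```

```text
[ 562.12454783 -138.88430177   18.56679622] [ -3.89115685 -17.63199727   7.27911109]
3166 [570.12070769  -1.24445742  89.94102327] yaw 86.21452089653535 tilt -0.8593803302467955
back face xb 1.1603171376239247 x range [517.6805891  621.66881607]
```

The box is flush and square against the edge: it was still sliding at 6 N, force then rose to 17 N at the stop, yaw is 86.2 and tilt is under 1°. Backing off and rising to the high push.

Request:
step_arm(increments=[[-0.1,0,0,0],[-0.3,0,0,0],[-0.5,0,0,0]])

```text
clock: 8.95
ee_pos: [557.3, -185.9, 16.5]
tcp_rot: [-180.0, -0.0, 86.3]
ft_force: [0.1, -0.1, 0.6]
grip_width: 1.0
grip_force: 0.0
```

Request:
step_arm(increments=[[0,0,-0.5,0],[0,0,-1,0]])

```text
clock: 9.2
ee_pos: [556.7, -186.1, 116.9]
tcp_rot: [-179.9, -0.1, 86.2]
ft_force: [1.0, -1.0, -0.2]
grip_width: 1.0
grip_force: 0.0
```

Request:
step_arm(increments=[[0,0,-0.3,0],[0.3,0,-0.3,0],[0.55,0,-0.3,0],[0.66,0,-0.3,0],[0.66,0,-0.3,0]])

```text
clock: 9.82
ee_pos: [561.7, -119.3, 146.5]
tcp_rot: [-180.0, -0.0, 86.4]
ft_force: [0.6, -0.7, 0.5]
grip_width: 0.999
grip_force: 0.0
```

```bash
python3 -c "
from h import *
back()"
```

```text
[ 561.6658427  -119.34284456  146.54913879] [ 0.58724473 -0.72732221  0.52265861]
3404 [573.9602197   -2.74524989  89.98080323] yaw 86.20227519303663 tilt -0.029594281506400963
back face xb -0.08982521728798881 x range [517.71786262 628.51330365]
```

Request:
step_arm(increments=[[0.02,0,0,0],[0.04,0,0,0],[0.06,0,0,0],[0.08,0,0,0],[0.1,0,0,0]])

```text
clock: 10.5
ee_pos: [563.1, -111.8, 148.3]
tcp_rot: [179.9, 0.2, 86.3]
ft_force: [-2.4, -9.4, 6.4]
grip_width: 0.999
grip_force: 4.5
```

Request:
step_arm(increments=[[0.03,0,-0.05,0],[0.08,0,-0.09,0],[0.13,0,-0.12,0],[0.18,0,-0.155,0],[0.22,0,-0.18,0]])

```text
clock: 11.12
ee_pos: [563.9, -86.8, 165.0]
tcp_rot: [180.0, -0.0, 86.3]
ft_force: [2.0, -3.1, 0.8]
grip_width: 1.0
grip_force: 1.4
```

Request:
step_arm(increments=[[0.05,0,-0.03,0],[0.1,0,-0.06,0],[0.15,0,-0.085,0],[0.2,0,-0.105,0],[0.25,0,-0.125,0]])

```text
clock: 11.75
ee_pos: [565.0, -61.9, 177.1]
tcp_rot: [-180.0, -0.0, 86.3]
ft_force: [-0.2, -0.6, 0.0]
grip_width: 1.002
grip_force: 0.5
```

Request:
step_arm(increments=[[0.05,0,-0.02,0],[0.1,0,-0.04,0],[0.15,0,-0.055,0],[0.2,0,-0.065,0],[0.26,0,-0.075,0]])

```text
clock: 12.38
ee_pos: [567.0, -36.1, 184.8]
tcp_rot: [180.0, -0.0, 86.3]
ft_force: [0.1, -0.9, 0.1]
grip_width: 0.999
grip_force: 0.2
```

```bash
python3 - <<'E'
from h import *
p,d=grab_frame('scene');print(sense()['ft_force'])
cv2.imwrite('pics/scene3.png',p[60:330,150:510,::-1].repeat(2,0).repeat(2,1))
E
```

```text
[-0.59528629 -0.42700356  0.0008293 ]
```

View pics/scene3.png

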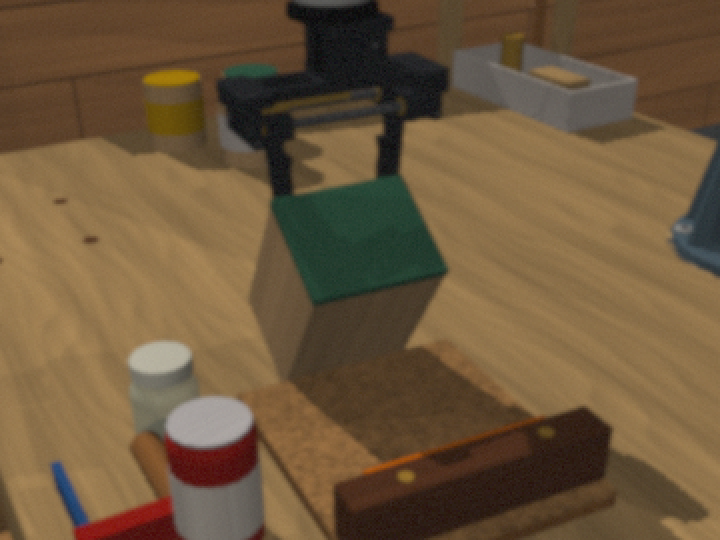

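The box is tipping cleanly at about 35°, with the fingers on its upper front and near the balance point. Pushing it past that.

Request:
step_arm(increments=[[0.05,0,-0.015,0],[0.1,0,-0.025,0],[0.15,0,-0.03,0],[0.2,0,-0.03,0],[0.25,0,-0.025,0]])

```text
clock: 13.05
ee_pos: [568.6, -11.2, 187.2]
tcp_rot: [180.0, -0.0, 86.3]
ft_force: [0.8, -1.1, 0.2]
grip_width: 0.999
grip_force: 0.0
```

Request:
step_arm(increments=[[0.05,0,0,0],[0.1,0,0,0],[0.15,0,0,0],[0.15,0,0,0],[0.15,0,0,0]])

```text
clock: 13.68
ee_pos: [569.5, 3.4, 187.2]
tcp_rot: [180.0, 0.0, 86.3]
ft_force: [0.1, -0.8, -0.1]
grip_width: 1.0
grip_force: 0.0
```

```bash
python3 - <<'E'
from h import *
p,d=grab_frame('scene');print(sense()['ft_force'])
cv2.imwrite('pics/scene4.png',p[60:330,150:510,::-1].repeat(2,0).repeat(2,1))
E
```

```text
[ 0.88190483  0.14612204 -0.11875322]
```

View pics/scene4.png

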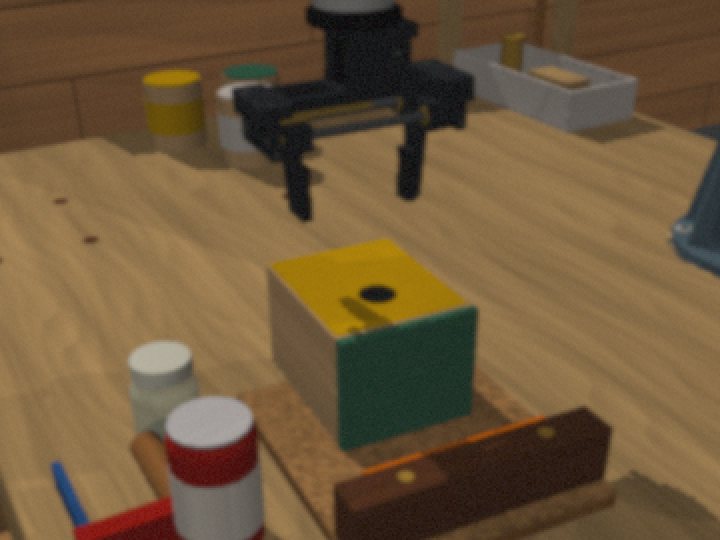

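The box lies on its back with the yellow front and hole up. Measuring its pose.

```bash
cat >> h.py <<'E'
def yellow(n):
    p,d=grab_frame(n);W=cloud(n,d)
    m=(abs(W[...,2]-120)<8)&(d>0)&(W[...,0]>450)&(W[...,0]<690)&(W[...,1]>-80)&(W[...,1]<215)
    m=cv2.morphologyEx(m.astype(np.uint8),cv2.MORPH_OPEN,np.ones((3,3)))>0
    q=W[m];r=cv2.minAreaRect(q[:,:2].astype(np.float32));B=cv2.boxPoints(r);e=(B-[576.2,-2.8])@np.array([[.0645,-.998],[.998,.0645]])
    print(n,len(q),np.median(q[:,2]),r,"\nboard frame corners",e.round(1).tolist())
E
python3 -c "
from h import *
yellow('scene');yellow('top');print(sense()['ee_pos'])"
```

```text
scene 3522 120.23343124290777 ((580.0482788085938, 41.73982238769531), (161.60000610351562, 125.48966979980469), 85.89370727539062) 
board frame corners [[-35.7, 62.4], [-36.6, -63.1], [125.1, -64.3], [126.0, 61.2]]
top 2085 120.50112724762775 ((579.7200317382812, 51.030677795410156), (140.15721130371094, 123.76805877685547), 87.55679321289062) 
board frame corners [[-17.5, 60.3], [-14.8, -63.4], [125.4, -60.4], [122.7, 63.4]]
[569.54913931   3.2626749  187.22688901]
```

Request:
step_arm(increments=[[-0.45,0.04,0,0],[-0.92,0.08,0,0],[-0.92,0.08,0,0]])

```text
clock: 14.2
ee_pos: [571.7, -91.9, 187.3]
tcp_rot: [180.0, 0.0, 86.1]
ft_force: [0.2, 0.3, 0.2]
grip_width: 0.997
grip_force: 0.0
```

Request:
step_arm(increments=[[0,0,0.5,0],[0,0,1,0]])

```text
clock: 14.45
ee_pos: [572.2, -88.5, 86.9]
tcp_rot: [179.9, 0.0, 86.3]
ft_force: [-0.5, -0.3, 0.3]
grip_width: 1.003
grip_force: 0.0
```

Request:
step_arm(increments=[[0,0,0.11,0],[0.1,0,0.11,0],[0.2,0,0.11,0],[0.28,0,0.11,0],[0.28,0,0.11,0]])

```text
clock: 15.08
ee_pos: [574.1, -60.2, 77.4]
tcp_rot: [179.9, 0.0, 86.4]
ft_force: [0.8, -0.8, -0.3]
grip_width: 0.998
grip_force: 0.0
```

Request:
step_arm(increments=[[0.04,0,0,0],[0.08,0,0,0],[0.12,0,0,0],[0.16,0,0,0],[0.2,0,0,0]])

```text
clock: 15.7
ee_pos: [574.8, -41.3, 76.3]
tcp_rot: [180.0, 0.0, 86.3]
ft_force: [-0.2, -3.7, -0.8]
grip_width: 1.001
grip_force: 2.2
```

Request:
step_arm(increments=[[0.05,0,0,0],[0.1,0,0,0],[0.15,0,0,0],[0.2,0,0,0],[0.25,0,0,0]])

```text
clock: 16.32
ee_pos: [576.3, -15.7, 76.2]
tcp_rot: [180.0, 0.0, 86.3]
ft_force: [-1.0, -4.3, 0.6]
grip_width: 0.999
grip_force: 2.2
```

```bash
python3 -c "
from h import *
yellow('scene');print(sense()['ee_pos'])"
```

```text
scene 3944 120.2443581245507 ((581.554443359375, 66.14637756347656), (181.70196533203125, 125.47908782958984), 86.54833221435547) 
board frame corners [[-22.0, 61.5], [-21.4, -64.0], [160.3, -63.3], [159.7, 62.2]]
[576.29669512 -15.0405862   76.20409877]
```

Request:
step_arm(increments=[[0.05,0,0,0],[0.1,0,0,0],[0.15,0,0,0],[0.2,0,0,0],[0.25,0,0,0]])

```text
clock: 17.0
ee_pos: [577.9, 9.2, 76.2]
tcp_rot: [180.0, 0.0, 86.3]
ft_force: [-0.1, -5.3, 1.1]
grip_width: 1.0
grip_force: 2.3
```

Request:
step_arm(increments=[[0.02,0,0,0],[0.04,0,0,0],[0.06,0,0,0]])

```text
clock: 17.38
ee_pos: [578.3, 14.9, 76.2]
tcp_rot: [-180.0, 0.0, 86.3]
ft_force: [-0.5, -5.1, 0.6]
grip_width: 0.999
grip_force: 2.3
```

Request:
step_arm(increments=[[0.02,0,0,0],[0.04,0,0,0]])

```text
clock: 17.62
ee_pos: [578.6, 18.9, 76.2]
tcp_rot: [-180.0, 0.0, 86.3]
ft_force: [-1.1, -4.3, 0.7]
grip_width: 0.995
grip_force: 2.3
```

Request:
step_arm(increments=[[0.015,0,0,0],[0.03,0,0,0]])

```text
clock: 17.88
ee_pos: [578.7, 22.0, 76.2]
tcp_rot: [-180.0, 0.0, 86.3]
ft_force: [0.0, -5.6, 1.0]
grip_width: 1.002
grip_force: 2.3
```

Request:
step_arm(increments=[[0.015,0,0,0],[0.03,0,0,0]])

```text
clock: 18.12
ee_pos: [578.9, 24.5, 76.3]
tcp_rot: [-180.0, 0.0, 86.3]
ft_force: [-1.5, -10.0, 1.7]
grip_width: 1.0
grip_force: 5.5
```

Request:
step_arm(increments=[[0.01,0,0,0],[0.02,0,0,0]])

```text
clock: 18.38
ee_pos: [579.0, 24.6, 76.4]
tcp_rot: [-180.0, 0.2, 86.3]
ft_force: [-3.5, -17.6, 3.0]
grip_width: 0.999
grip_force: 9.1
```

Force rises sharply from about 5 to 17.6 N, so the box is on the pad with about 12 N after friction. Holding, then releasing.

Request:
step_arm(increments=[[0,0,0,0],[0,0,0,0],[0,0,0,0],[0,0,0,0],[0,0,0,0]])

```text
clock: 19.0
ee_pos: [578.9, 24.5, 76.4]
tcp_rot: [-180.0, 0.2, 86.3]
ft_force: [-3.4, -14.3, 1.4]
grip_width: 1.001
grip_force: 7.6
```

Request:
step_arm(increments=[[-0.02,0,0,0],[-0.06,0,0,0],[-0.2,0,0,0],[-0.5,0,0,0],[-0.5,0,0,0]])

```text
clock: 19.62
ee_pos: [575.9, -24.7, 76.2]
tcp_rot: [180.0, -0.0, 86.2]
ft_force: [-0.1, 0.5, 0.5]
grip_width: 0.999
grip_force: 0.0
```

Request:
step_arm(increments=[[0,0,-0.5,0],[-0.3,0,-1,0],[-0.9,0,-1,0],[-0.9,0,-1,0]])

```text
clock: 20.12
ee_pos: [570.3, -115.9, 177.2]
tcp_rot: [179.9, 0.1, 86.1]
ft_force: [0.8, -0.0, 0.3]
grip_width: 0.999
grip_force: 0.0
```

```bash
python3 - <<'E'
from h import *
yellow('scene');yellow('top');print(sense()['ee_pos'],sense()['clock'],sense()['ft_force'])
p,d=grab_frame('top');cv2.imwrite('pics/top5.png',cv2.resize(p[140:345,140:465,::-1],None,fx=2.4,fy=2.4))
E
```

```text
scene 4365 120.24306914554089 ((584.59619140625, 115.34325408935547), (162.95660400390625, 125.53329467773438), 86.56341552734375) 
board frame corners [[36.7, 61.6], [37.3, -63.9], [200.2, -63.2], [199.6, 62.4]]
top 5491 120.62381815535686 ((582.939697265625, 115.0076675415039), (160.56642150878906, 124.23066711425781), 86.31970977783203) 
board frame corners [[37.7, 63.0], [37.7, -61.3], [198.3, -61.2], [198.3, 63.0]]
[ 569.68100467 -112.52986598  175.799535  ] 20.225 [0.67877363 0.19189739 0.44991636]
```

View pics/top5.png

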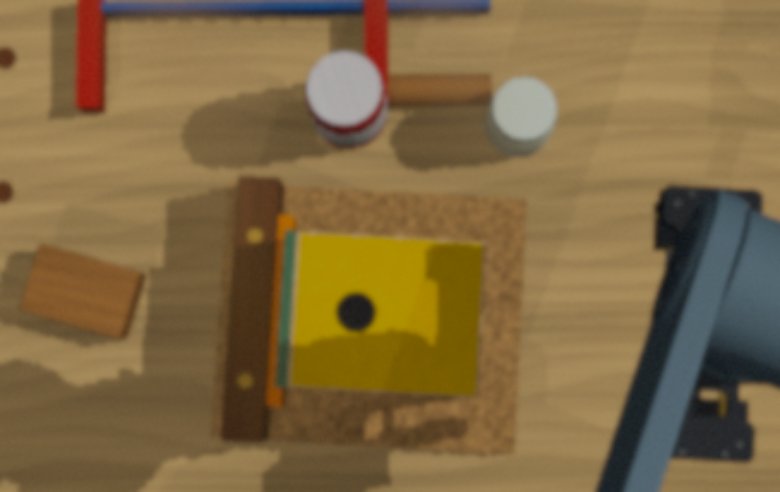

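The box lies square, centred and against the pad. The tin, jar and offcut haven't moved, and the arm is clear. Handing in.

```bash
python3 -c "
from rig import *
print(hand_in())"
```

```text
the job is handed in; nothing more can be done
None
```

The job is handed in (no verdict came back): the nest box lies on its back, hole up, square and centred against the fence's pad after about 0.6 s of pressing at an estimated 10–12 N, and the arm is clear of it.

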